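# Let the thick batteries out of the desk dispenser

### The job

Of the two battery dispensers on the desk, use the one that holds the two thick batteries: press its lever paddle down with the fingertips so that its gate lifts, and keep it down until both batteries have rolled out into the tray in front of it; then let go so that the gate drops shut. Do not touch the batteries themselves, work the lever of the dispenser with the thin batteries, or disturb the torch, mouse, mug and stapler.

Things in the scene. Friction and masses are not known exactly. Their poses are not given: they have to be found in the camera images.
- thick_dispenser: Black steel dispenser with the thick batteries, fixed to the desk, identical to the other one; either may stand on the left. Origin: middle of its width at desk level. +x points from tray to back, +y to its lever paddle. 62 mm wide, from x = -105 (tray front) to 56 mm (back wall, 46 mm high). Chute at x = -30 to 52 mm, sloping 14 degrees down to the tray; its walls are 52 mm high.
- thick_lever (a joint): Metal lever across that chute, rocking on a pin at x -26, y 65, z 75 mm in the dispenser's frame (bracket 86 mm high). 0 = rest, paddle up, gate shut; grows as the paddle is pressed, hard stop at 0.42 rad. The gate plate on its other end hangs in the chute at x -26 mm and lets thick batteries pass at about 0.35 rad. A spring shuts it: 2.5 N on the paddle starts it, 5 N holds it at the stop.
- thick_paddle (a point): Centre of the top face of that lever's paddle, a black plate 40 mm (along dispenser x) by 38 mm on the lever's outer end. At rest it is 94 mm above the desk at x -26, y 130 mm in the dispenser's frame and rises outward by 0.2 rad; at the stop it is 28 mm lower and slopes down outward by 0.22 rad. The space below it is free.
- thick_tray (a point): Centre of the tray floor of that dispenser, 4 mm above the desk. The tray is open above, inside 71 mm (along dispenser x, from -101 to -30 mm) by 54 mm, its walls 26 mm high. A thick battery lying in it has its centre at dispenser x below -38 mm.
- thick_cell_a: Thick battery nearest the gate: a loose, plain white cylinder 26 mm in diameter, 50 mm long, about 66 g, lying across the chute, resting against the gate. Origin at its centre, y axis along its length.
- thick_cell_b: The other thick battery, same size, lying behind the first in the chute. Origin at its centre.
- thin_dispenser: The other, identical dispenser (same sizes and frame), holding the thin batteries. To be left alone.
- thin_lever (a joint): Lever of the thin-battery dispenser, as thick_lever; to stay at 0.
- thin_paddle (a point): Centre of the upper face of the thin-battery dispenser's paddle, as thick_paddle; not to be pressed.
- thin_cell_a: Thin battery nearest its gate: plain white, 14.5 mm in diameter, 50 mm long. Origin at its centre.
- thin_cell_b: The other thin battery, same size, behind the first.
- torch: Black torch standing on its head on the desk, 38 mm in diameter, 125 mm tall. Origin under its centre. Bystander.
- mouse: Black computer mouse, 100 by 60 by 34 mm. Origin under its centre. Bystander.
- mug: White mug, 80 mm in diameter, 95 mm tall. Origin under its centre. Bystander.
- stapler: Black stapler, 130 by 34 by about 50 mm. Origin under its centre. Bystander.
Not all that is in view belongs to the job. What is shaped like the thick_dispenser but orange or yellow is not meant. What is shaped like the thick_cell_b but purple is not meant.

How it is judged:
On the way, in this order (a step that is already met when the one before it is completed fails the run):
1. the fingers press the paddle of the thick-battery dispenser down and its gate begins to lift (value of joint thick_lever above 0.12 rad and contact force between the fingers and thick_lever above 0.3 N), for 0.05 s.
2. both thick batteries lie in that dispenser's tray (x of thick_cell_a in the frame of thick_dispenser between -0.101 and -0.038 m and y of thick_cell_a in the frame of thick_dispenser between -0.027 and 0.027 m and z of each of thick_cell_a, thick_cell_b in the frame of thick_dispenser below 0.024 m and x of thick_cell_b in the frame of thick_dispenser between -0.101 and -0.038 m and y of thick_cell_b in the frame of thick_dispenser between -0.027 and 0.027 m), for 0.2 s.
At the end, for the whole second after the job is handed in: Both thick batteries lie at rest (under 20 mm/s) inside their dispenser's tray, both levers are back within 0.04 rad of rest (gates shut), the thin batteries are within 12 mm and the torch, mouse, mug and stapler within 20 mm of where they started (all of step 2 and value of joint each of thick_lever, thin_lever below 0.04 rad and linear speed of each of thick_cell_a, thick_cell_b below 0.02 m/s and distance of each of thin_cell_a, thin_cell_b from where it was at the start of the episode below 0.012 m and distance of each of torch, mouse, mug, stapler from where it was at the start of the episode below 0.02 m); the robot touches nothing.
It fails at once if a battery is touched by the robot (contact force between any of the fingers, the arm and thick_cell_a above 0.3 N or contact force between any of the fingers, the arm and thick_cell_b above 0.3 N or contact force between any of the fingers, the arm and thin_cell_a above 0.3 N or contact force between any of the fingers, the arm and thin_cell_b above 0.3 N).
It fails at once if a battery is lifted out (its centre over 90 mm above the desk) (height (world z) of any of thick_cell_a, thick_cell_b, thin_cell_a, thin_cell_b above 0.09 m).
It fails at once if the lever of the thin-battery dispenser is pressed (over 0.08 rad) (value of joint thin_lever above 0.08 rad).
It fails at once if a thin battery moves more than 15 mm (distance of any of thin_cell_a, thin_cell_b from where it was at the start of the episode above 0.015 m).
It fails at once if the torch, mouse, mug or stapler is moved more than 20 mm (distance of any of torch, mouse, mug, stapler from where it was at the start of the episode above 0.02 m).
It also fails if it takes over 32 s, if anything falls off the work surface, if the arm or the gripper's body presses on something with over 40 N, if the wrist force passes 120 N, or if a joint passes its speed limit or range.

### The arm

A 6-joint arm with a two-finger parallel gripper is mounted at the origin on the work surface. World frame = base frame: x ahead of the robot, y to its left, z up, the work surface at z = 0. Lengths are in m, angles in rad, forces in N, time in s.
With the tool pointing down it reaches from about 0.35 to 0.975 m from the base axis. Payload 4.9 kg.
Tool frame: the origin (TCP) lies midway between the tips of the shut fingers; the grasp point (between the pads) lies 19 mm behind it; z points along the fingers, y is the line along which they close (so a half turn about z gives the same grasp; the last joint's range is limited). The gripper opens to 85 mm and grips with 20 to 120 N. Pads are 22 mm wide; open, the fingers measure 114 mm over their backs; the gripper's body (76 mm by 85 mm) begins 54 mm behind the grasp point. The pads swing forward as they close: fully open they stand 13 mm farther back than shut.
Start: joints at [1.211, 0.053, 1.613, -0, 1.476, -0.119], TCP at [0.149, 0.607, 0.209] pointing down, gripper open.
Joint ranges: [-3.01, 3.01], [-1.01, 2.22], [0.06, 2.58], [-1.02, 4.17], [0.09, 2.62], [-3.14, 3.14]. Speed limits (rad/s): [2.57, 2.57, 3.14, 3.14, 3.14, 3.14].

### API

Orientations are given as a rotation vector (axis times angle).
In Python, from station import readout, optics, order gives the robot as it stands.
- The arm moves only by the tool jog_arm, never from a script. Its argument "motion" is a list of rows, each an object of numbers: "tx", "ty", "tz": the shift along the tool's x, y, z in mm; "twist": the turn about the tool's z in rad; "claw": the finger opening in mm, from 0 to 85.4. In form: [{"tx": .., "ty": .., "tz": .., "twist": .., "claw": ..}, ...]. A call has 1 to 20 rows; each row is the pose to reach, as a shift and turn from the pose commanded when the call began, along the tool's axes at that moment; what a row does not reach only later rows make up. A row lasts 1/12 s, in which the tool goes at most 41.7 mm and 7.16 degrees, less where a joint would pass 70% of its speed; a pose out of reach is approached as far as the arm can. A call with a gripper value outside its range is refused whole. The fingers move at their own pace and stop on an object; the grip force is fixed at half the most. Time passes only in rows, so rows that repeat a pose let the fingers close. It gives the time, the measured TCP pose, the force, the opening and the grip force at its end, in the units of the state.
- readout.observe(): the state, without advancing time (a new reading comes with each control period).
- optics.get_image(name): name is "scene" or "top" or "wrist"; returns a dict with "color" (400x640x3 uint8, red, green, blue), "fov_y" (degrees; the focal length in pixels is half the picture's height over the tangent of half this angle, whatever the lens; pixels are square), "cx", "cy" (the principal point, pixels), "rvec" (rotation vector, rad) and "tvec" (3), from world to camera coordinates, as OpenCV has them; the wrist camera has in their place "hand_eye" (4x4, takes a point from camera to tool coordinates, whose origin is the TCP and whose axes are the flange's). Camera axes: x right, y down, z forward; pixel columns grow to the right and rows downward; lengths in m; the calibration is good to about 2 mm. A picture is of the moment at which its call begins: read the wrist's pose just before it. There is no depth.
- order.finish_job(): hands the job in; it is judged then, once.
The state is a dict: "time_s": time; "q": joint angles; "joint_vel": joint speeds; "joint_efforts": joint torques, N m; "position": TCP position; "orientation": TCP orientation; "contact_force": force on the tool from outside, world axes, zero at the start; "moment": the same for the moment, N m; "grip_width": opening from 0.0 (shut) to 1.0 (fully open); "grip_force": force on a finger pad.
Only numpy, scipy, OpenCV 4.12 (cv2) and the standard library are available. Lean on these libraries where they do the work, as an engineer would, in place of code of your own. Each camera call takes 0.05 s, during which the arm holds its last target. There are 200 camera calls.

## Working session

There is one attempt and no reset: what is moved stays moved. The work goes in short steps, Python scripts to look and compute and a tool call to move; the robot and the scene stay as the last step left them, time stands still between calls to the robot, and variables do not carry over. Pictures are saved under pics/ and viewed, at most 10 in all, crops included, and the job is handed in when it is done.

Besides the shell and the picture viewer there is one more tool, called after "Call:" as name(argument=value, ...) on one line, values as JSON. jog_arm: Moves the arm, as the interface text tells. Its arguments: {"type":"object","properties":{"motion":{"type":"array"}},"required":["motion"]}

```bash
mkdir -p pics
python3 - <<'E'
from station import readout, optics
import cv2, pickle, numpy as np
s=readout.observe(); print({k:np.round(s[k],3) for k in ("time_s","position","orientation","contact_force")})
d={n:optics.get_image(n) for n in ("scene","top")}
pickle.dump(d,open("v0.pkl","wb"))
for n in d:
    i=d[n]; print(n,i["fov_y"],i["cx"],i["cy"],i["rvec"],i["tvec"]); cv2.imwrite(f"pics/{n}0.png",cv2.resize(i["color"][...,::-1],(800,500)))
E
```

```text
{'time_s': np.float64(0.0), 'position': array([0.149, 0.606, 0.208]), 'orientation': array([-3.770e-01, -3.118e+00,  3.000e-03]), 'contact_force': array([ 0.81 , -0.23 , -0.097])}
scene 52.869863984806294 328.4271894692723 199.53106152312535 [ 2.32167343  0.61439144 -0.21477149] [-0.47045298 -0.16221669  1.21868068]
top 47.335781162339465 316.6919597527451 203.1301805268137 [ 2.0985314  -2.14679554  0.21323246] [-0.01236903  0.5586694   1.42904555]
```

View pics/top0.png

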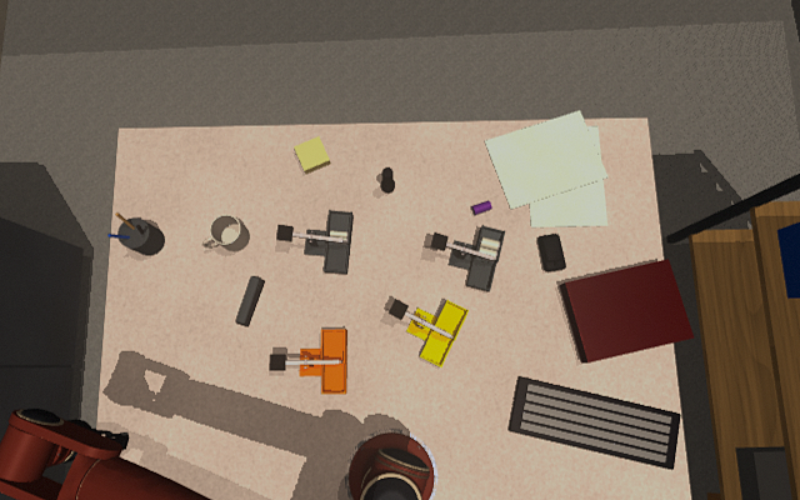

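View pics/scene0.png

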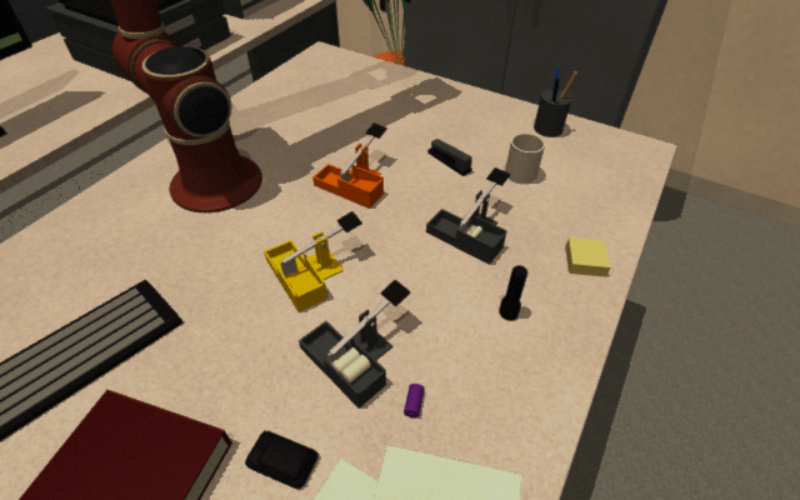

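```bash
cat > h.py <<'E'
import numpy as np, cv2
def cam(i):
    f=200/np.tan(np.radians(i["fov_y"]/2)); K=np.array([[f,0,i["cx"]],[0,f,i["cy"]],[0,0,1]])
    R=cv2.Rodrigues(np.array(i["rvec"],float))[0]; t=np.array(i["tvec"],float).reshape(3,1)
    return K,R,t
def onplane(i,uv,z):
    K,R,t=cam(i); d=R.T@np.linalg.inv(K)@np.array([*uv,1.]); c=(-R.T@t)[:,0]
    return c+d*(z-c[2])/d[2]
def tri(i,a,j,b):
    P=[cam(k)[0]@np.hstack(cam(k)[1:]) for k in (i,j)]
    X=cv2.triangulatePoints(P[0],P[1],np.array(a,float).reshape(2,1),np.array(b,float).reshape(2,1))[:,0]
    return X[:3]/X[3]
E
python3 - <<'E'
import pickle,cv2,numpy as np
from h import *
d=pickle.load(open("v0.pkl","rb"))
S,T=d["scene"],d["top"]
def blobs(i,x0,y0,x1,y1,th,amin):
    m=(i["color"].max(2)<th).astype(np.uint8); m[:, :x0]=0;m[:,x1:]=0;m[:y0]=0;m[y1:]=0
    n,l,s,c=cv2.connectedComponentsWithStats(m,connectivity=4)
    return [(s[k][:5].tolist(),c[k].round(1).tolist()) for k in range(1,n) if s[k][4]>amin]
for n,i,w in (("top R",T,(335,170,415,240)),("top L",T,(215,160,290,225)),("scene R",S,(235,215,340,330)),("scene L",S,(335,130,412,212))):
    for th in (40,55): print(n,th,blobs(i,*w,th,25))
c=lambda i,x,y,w,h:cv2.resize(i["color"][y:y+h,x:x+w,::-1],(400,300),interpolation=cv2.INTER_CUBIC)
cv2.imwrite("pics/crop.png",np.vstack([np.hstack([c(T,215,160,80,60),c(T,335,175,80,60)]),np.hstack([c(S,330,130,112,84),c(S,232,218,140,105)])]))
E
```

```text
top R 40 []
top R 55 [([390, 182, 14, 13, 34], [398.2, 186.6]), ([345, 186, 13, 14, 120], [351.4, 192.9]), ([362, 199, 12, 8, 44], [366.5, 202.7]), ([390, 208, 8, 22, 41], [393.1, 218.0])]
top L 40 []
top L 55 [([278, 170, 4, 34, 42], [280.0, 186.1]), ([222, 180, 12, 13, 122], [227.6, 185.8])]
scene R 40 [([306, 225, 21, 19, 227], [316.0, 234.0]), ([288, 255, 22, 27, 298], [297.1, 270.2]), ([242, 259, 31, 18, 182], [255.3, 267.4]), ([276, 271, 17, 13, 58], [282.8, 277.0]), ([241, 276, 68, 50, 533], [281.3, 306.8]), ([281, 286, 26, 22, 86], [295.0, 296.2])]
scene R 55 [([305, 225, 22, 20, 241], [315.9, 234.0]), ([240, 254, 71, 72, 1623], [282.0, 288.9])]
scene L 40 [([356, 130, 21, 10, 132], [368.0, 133.4]), ([390, 135, 18, 13, 128], [398.5, 140.8]), ([384, 159, 11, 19, 56], [387.8, 169.7]), ([375, 167, 29, 22, 187], [388.1, 179.9]), ([344, 169, 24, 12, 133], [355.5, 174.7]), ([342, 180, 62, 30, 603], [375.2, 195.2])]
scene L 55 [([355, 130, 22, 10, 140], [367.9, 133.5]), ([390, 135, 18, 13, 138], [398.6, 140.8]), ([341, 159, 64, 52, 1247], [376.2, 187.4])]
```

View pics/crop.png

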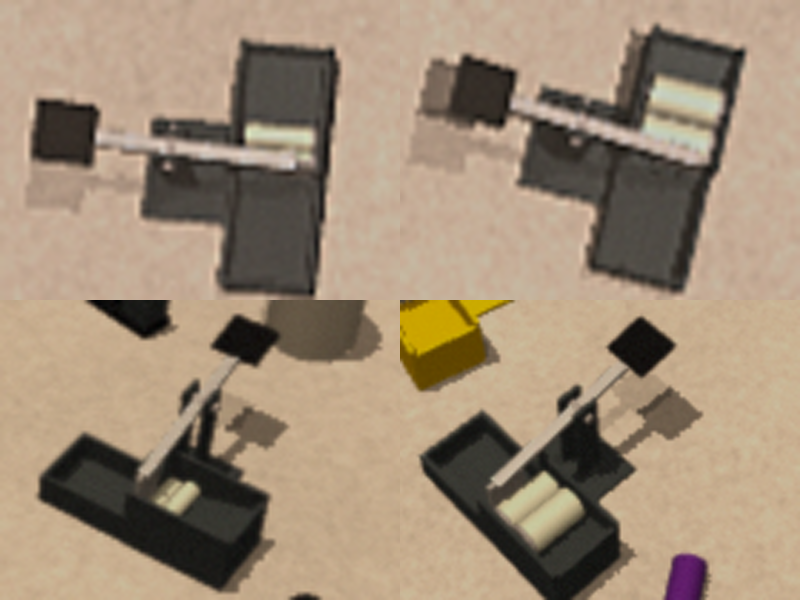

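Run:
```python
import pickle
from h import *
from station import readout
from scipy.spatial.transform import Rotation as Ro
d=pickle.load(open("v0.pkl","rb")); S,T=d["scene"],d["top"]
p=tri(T,(351.4,192.9),S,(316,234)); print("R paddle",p, "L",tri(T,(227.6,185.8),S,(398.6,140.8)))
c=lambda x,y:(335+(x-400)/5,175+y/5)
f=[onplane(T,c(*u),.026) for u in((590,270),(685,290))]; b=[onplane(T,c(*u),.05) for u in((650,30),(744,48))]
F,B=sum(f)/2,sum(b)/2; v=(B-F)[:2]; L=np.hypot(*v); ex=v/L; ey=np.array([-ex[1],ex[0]])
print("len",L,"w",np.linalg.norm(f[0]-f[1]),np.linalg.norm(b[0]-b[1]),"yaw",np.arctan2(v[1],v[0]))
O=F[:2]+.105*ex; print("origin",O,"pred paddle",O-.026*ex+.130*ey)
s=readout.observe(); R=Ro.from_rotvec(s["orientation"]).as_matrix(); print(R.round(3)); print("delta tool mm",1000*R.T@(p-s["position"]))
```

```text
R paddle [ 0.58161268 -0.13598051  0.09146258] L [0.61382239 0.25804093 0.09250643]
len 0.1616204319072872 w 0.06331694326918375 0.06271291371238005 yaw -0.27350313640635393
origin [ 0.56704157 -0.26709158] pred paddle [ 0.57712176 -0.13490085]
[[-0.971  0.239 -0.001]
 [ 0.239  0.971 -0.002]
 [ 0.    -0.002 -1.   ]]
delta tool mm [-597.38184542 -617.51610316  117.64553533]
```

Candidates: left black dispenser (top view 272,190) has small-diameter cells, so it is the thin one. The right black one (390,206) has two clearly thicker cells and is the one meant. Orange and yellow are decoys. The paddle by triangulation and by body outline agree within 5 mm, at z about 92 mm as expected.

Call:
jog_arm(motion=[{"tx": -150, "ty": -154, "tz": 0, "claw": 0}, {"tx": -150, "ty": -154, "tz": 0, "claw": 0}, {"tx": -150, "ty": -154, "tz": 0, "claw": 0}, {"tx": -150, "ty": -154, "tz": 0, "claw": 0}, {"tx": -150, "ty": -154, "tz": 0, "claw": 0}, {"tx": -300, "ty": -308, "tz": 0, "claw": 0}, {"tx": -300, "ty": -308, "tz": 0, "claw": 0}, {"tx": -300, "ty": -308, "tz": 0, "claw": 0}, {"tx": -300, "ty": -308, "tz": 0, "claw": 0}, {"tx": -300, "ty": -308, "tz": 0, "claw": 0}, {"tx": -450, "ty": -463, "tz": 0, "claw": 0}, {"tx": -450, "ty": -463, "tz": 0, "claw": 0}, {"tx": -450, "ty": -463, "tz": 0, "claw": 0}, {"tx": -450, "ty": -463, "tz": 0, "claw": 0}, {"tx": -450, "ty": -463, "tz": 0, "claw": 0}, {"tx": -597, "ty": -617, "tz": 0, "claw": 0}, {"tx": -597, "ty": -617, "tz": 0, "claw": 0}, {"tx": -597, "ty": -617, "tz": 0, "claw": 0}, {"tx": -597, "ty": -617, "tz": 0, "claw": 0}, {"tx": -597, "ty": -617, "tz": 0, "claw": 0}])

```text
invalid input
```

Call:
jog_arm(motion=[{"tx": -150, "ty": -154, "tz": 0, "twist": 0, "claw": 0}, {"tx": -150, "ty": -154, "tz": 0, "twist": 0, "claw": 0}, {"tx": -150, "ty": -154, "tz": 0, "twist": 0, "claw": 0}, {"tx": -150, "ty": -154, "tz": 0, "twist": 0, "claw": 0}, {"tx": -150, "ty": -154, "tz": 0, "twist": 0, "claw": 0}, {"tx": -300, "ty": -308, "tz": 0, "twist": 0, "claw": 0}, {"tx": -300, "ty": -308, "tz": 0, "twist": 0, "claw": 0}, {"tx": -300, "ty": -308, "tz": 0, "twist": 0, "claw": 0}, {"tx": -300, "ty": -308, "tz": 0, "twist": 0, "claw": 0}, {"tx": -300, "ty": -308, "tz": 0, "twist": 0, "claw": 0}, {"tx": -450, "ty": -463, "tz": 0, "twist": 0, "claw": 0}, {"tx": -450, "ty": -463, "tz": 0, "twist": 0, "claw": 0}, {"tx": -450, "ty": -463, "tz": 0, "twist": 0, "claw": 0}, {"tx": -450, "ty": -463, "tz": 0, "twist": 0, "claw": 0}, {"tx": -450, "ty": -463, "tz": 0, "twist": 0, "claw": 0}, {"tx": -597, "ty": -617, "tz": 0, "twist": 0, "claw": 0}, {"tx": -597, "ty": -617, "tz": 0, "twist": 0, "claw": 0}, {"tx": -597, "ty": -617, "tz": 0, "twist": 0, "claw": 0}, {"tx": -597, "ty": -617, "tz": 0, "twist": 0, "claw": 0}, {"tx": -597, "ty": -617, "tz": 0, "twist": 0, "claw": 0}])

```text
time_s: 1.77
position: [0.5694, -0.1148, 0.2086]
orientation: [-0.378, -3.118, -0.001]
contact_force: [0.5, 0.7, 1.0]
grip_width: 0.0
grip_force: 0.0
```

Call:
jog_arm(motion=[{"tx": 0, "ty": 0, "tz": 0, "twist": 0, "claw": 0}, {"tx": 0, "ty": 0, "tz": 0, "twist": 0, "claw": 0}, {"tx": 0, "ty": 0, "tz": 0, "twist": 0, "claw": 0}])

```text
time_s: 2.02
position: [0.5686, -0.1125, 0.2084]
orientation: [-0.378, -3.117, -0.001]
contact_force: [0.1, -0.2, 0.5]
grip_width: -0.004
grip_force: 0.0
```

Run:
```python
from station import readout, optics
from h import *
from scipy.spatial.transform import Rotation as Ro
s=readout.observe(); i=optics.get_image("wrist"); im=i["color"]
R=Ro.from_rotvec(s["orientation"]).as_matrix(); Tw=np.eye(4); Tw[:3,:3]=R; Tw[:3,3]=s["position"]
H=Tw@np.array(i["hand_eye"]); Rc=H[:3,:3].T
i["rvec"]=cv2.Rodrigues(Rc)[0]; i["tvec"]=-Rc@H[:3,3]
print(s["position"],s["time_s"])
m=(im.max(2)<55).astype(np.uint8); n,l,st,c=cv2.connectedComponentsWithStats(m,connectivity=4)
for k in range(1,n):
    if st[k][4]>150: print(st[k],c[k].round(),onplane(i,c[k],.093).round(4))
K,Rr,t=cam(i); q=Rr@np.array([[.580],[-.1355],[.093]])+t; u=(K@q)[:,0]; u/=u[2]; print("expected px",u)
cv2.imwrite("pics/w1.png",im[...,::-1])
```

```text
[ 0.56860843 -0.11254511  0.20843833] 2.0167
[ 584   54   56   86 1790] [603. 103.] [0.5558 0.1124 0.093 ]
[ 521   58   37  174 3572] [536. 154.] [0.5832 0.0606 0.093 ]
[ 179  100   81   94 1663] [217. 164.] [ 0.5307 -0.187   0.093 ]
[ 127  103   34   85 1111] [144. 142.] [ 0.5005 -0.2367  0.093 ]
[ 555  150   65   75 1423] [602. 188.] [0.6238 0.111  0.093 ]
[ 275  182   45   49 2016] [297. 206.] [ 0.5794 -0.1342  0.093 ]
[   0  183   72   93 4609] [ 28. 233.] [ 0.5488 -0.3617  0.093 ]
[131 193  62  72 682] [149. 241.] [ 0.5804 -0.2645  0.093 ]
[193 202  45  65 961] [205. 227.] [ 0.5791 -0.2144  0.093 ]
[   55   250   533   150 36996] [327. 353.] [ 0.7283 -0.1447  0.093 ]
expected px [295.42740418 206.70653996   1.        ]
```

View pics/w1.png

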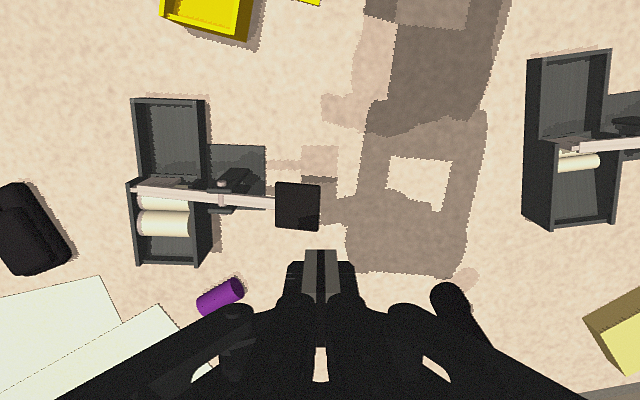

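Wrist view: the paddle is at (297,206), giving (0.5795, -0.135). That agrees with the earlier estimate. The two thick cells show at about (163,212) in the same dispenser. Next I go above the paddle.

Call:
jog_arm(motion=[{"tx": -16, "ty": -19, "tz": 30, "twist": 0, "claw": 0}, {"tx": -16, "ty": -19, "tz": 60, "twist": 0, "claw": 0}, {"tx": -16, "ty": -19, "tz": 85, "twist": 0, "claw": 0}, {"tx": -16, "ty": -19, "tz": 102, "twist": 0, "claw": 0}, {"tx": -16, "ty": -19, "tz": 102, "twist": 0, "claw": 0}, {"tx": -16, "ty": -19, "tz": 102, "twist": 0, "claw": 0}])

```text
time_s: 2.57
position: [0.5792, -0.1335, 0.1066]
orientation: [-0.374, -3.117, -0.001]
contact_force: [-0.1, 0.5, 0.3]
grip_width: -0.001
grip_force: 0.0
```

Call:
jog_arm(motion=[{"tx": 0, "ty": 0, "tz": 6, "twist": 0, "claw": 0}, {"tx": 0, "ty": 0, "tz": 12, "twist": 0, "claw": 0}, {"tx": 0, "ty": 0, "tz": 16, "twist": 0, "claw": 0}, {"tx": 0, "ty": 0, "tz": 20, "twist": 0, "claw": 0}, {"tx": 0, "ty": 0, "tz": 24, "twist": 0, "claw": 0}, {"tx": 0, "ty": 0, "tz": 28, "twist": 0, "claw": 0}, {"tx": 0, "ty": 0, "tz": 28, "twist": 0, "claw": 0}, {"tx": 0, "ty": 0, "tz": 28, "twist": 0, "claw": 0}])

```text
time_s: 3.23
position: [0.5799, -0.135, 0.0788]
orientation: [-0.377, -3.118, -0.0]
contact_force: [-0.6, -0.0, 0.8]
grip_width: -0.001
grip_force: 0.0
```

Run:
```python
from station import readout, optics
import cv2,numpy as np
a=optics.get_image("scene")["color"][215:335,220:380,::-1]; b=optics.get_image("wrist")["color"][80:320,120:440,::-1]
s=readout.observe(); print(s["contact_force"],s["position"])
cv2.imwrite("pics/p2.png",np.vstack([cv2.resize(a,(400,300)),cv2.resize(b,(400,300))]))
```

```text
[ 0.94983013 -0.30816444 -1.20996655] [ 0.58024786 -0.13512755  0.07936626]
```

View pics/p2.png

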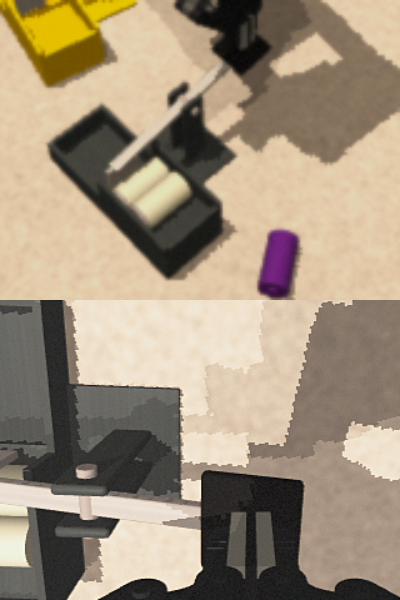

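The fingertips sit on the paddle and the lever is partly down, with the cells still in the chute. I press on toward the stop and hold.

Call:
jog_arm(motion=[{"tx": 0, "ty": 0, "tz": 3, "twist": 0, "claw": 0}, {"tx": 0, "ty": 0, "tz": 6, "twist": 0, "claw": 0}, {"tx": 0, "ty": 0, "tz": 9, "twist": 0, "claw": 0}, {"tx": 0, "ty": 0, "tz": 11, "twist": 0, "claw": 0}, {"tx": 0, "ty": 0, "tz": 12, "twist": 0, "claw": 0}, {"tx": 0, "ty": 0, "tz": 12, "twist": 0, "claw": 0}, {"tx": 0, "ty": 0, "tz": 12, "twist": 0, "claw": 0}, {"tx": 0, "ty": 0, "tz": 12, "twist": 0, "claw": 0}, {"tx": 0, "ty": 0, "tz": 12, "twist": 0, "claw": 0}, {"tx": 0, "ty": 0, "tz": 12, "twist": 0, "claw": 0}, {"tx": 0, "ty": 0, "tz": 12, "twist": 0, "claw": 0}, {"tx": 0, "ty": 0, "tz": 12, "twist": 0, "claw": 0}, {"tx": 0, "ty": 0, "tz": 12, "twist": 0, "claw": 0}, {"tx": 0, "ty": 0, "tz": 12, "twist": 0, "claw": 0}, {"tx": 0, "ty": 0, "tz": 12, "twist": 0, "claw": 0}, {"tx": 0, "ty": 0, "tz": 12, "twist": 0, "claw": 0}])

```text
time_s: 4.67
position: [0.5803, -0.1351, 0.0674]
orientation: [0.377, 3.118, -0.0]
contact_force: [1.5, 1.0, 2.4]
grip_width: 0.005
grip_force: 1.2
```

Run:
```python
from station import readout, optics
import cv2,numpy as np
a=optics.get_image("scene")["color"][215:335,220:380,::-1]; b=optics.get_image("top")["color"][165:255,325:445,::-1]
s=readout.observe(); print(s["contact_force"],s["position"],s["time_s"])
cv2.imwrite("pics/p3.png",np.vstack([cv2.resize(a,(400,300)),cv2.resize(b,(400,300))]))
```

```text
[2.12916462 0.19777401 2.80471855] [ 0.58027298 -0.13509774  0.06734878] 4.7667
```

View pics/p3.png

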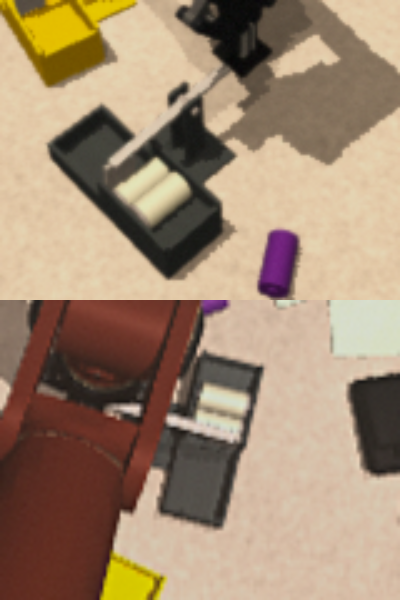

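Cells are still behind the gate, and the force is only about 3 N, so the lever is not at the stop yet. I press further in small steps.

Call:
jog_arm(motion=[{"tx": 0, "ty": 0, "tz": 1, "twist": 0, "claw": 0}, {"tx": 0, "ty": 0, "tz": 2, "twist": 0, "claw": 0}, {"tx": 0, "ty": 0, "tz": 3, "twist": 0, "claw": 0}, {"tx": 0, "ty": 0, "tz": 4, "twist": 0, "claw": 0}, {"tx": 0, "ty": 0, "tz": 4, "twist": 0, "claw": 0}, {"tx": 0, "ty": 0, "tz": 4, "twist": 0, "claw": 0}, {"tx": 0, "ty": 0, "tz": 4, "twist": 0, "claw": 0}, {"tx": 0, "ty": 0, "tz": 4, "twist": 0, "claw": 0}, {"tx": 0, "ty": 0, "tz": 4, "twist": 0, "claw": 0}, {"tx": 0, "ty": 0, "tz": 4, "twist": 0, "claw": 0}, {"tx": 0, "ty": 0, "tz": 4, "twist": 0, "claw": 0}, {"tx": 0, "ty": 0, "tz": 4, "twist": 0, "claw": 0}, {"tx": 0, "ty": 0, "tz": 4, "twist": 0, "claw": 0}, {"tx": 0, "ty": 0, "tz": 4, "twist": 0, "claw": 0}])

```text
time_s: 5.93
position: [0.58, -0.1351, 0.0631]
orientation: [-0.377, -3.118, 0.0]
contact_force: [-0.2, 1.6, 2.3]
grip_width: 0.001
grip_force: 1.1
```

```bash
cat > look.py <<'E'
import sys
from station import readout, optics
import cv2,numpy as np
a=optics.get_image("scene")["color"][215:335,220:380]
s=readout.observe(); print(s["contact_force"],s["position"],s["time_s"])
m=(a.min(2)>150)&(a.max(2).astype(int)-a.min(2)<75)
cv2.imwrite(sys.argv[1],cv2.resize(a[...,::-1],(480,360)))
E
python3 look.py pics/p4.png
```

```text
[0.6595991  0.76726705 2.11325633] [ 0.57994316 -0.13505307  0.06312492] 5.9833
```

View pics/p4.png

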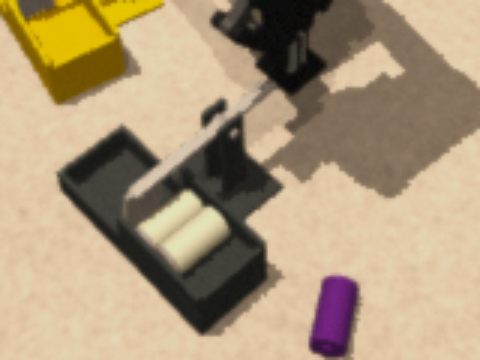

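Call:
jog_arm(motion=[{"tx": 0, "ty": 0, "tz": 1, "twist": 0, "claw": 0}, {"tx": 0, "ty": 0, "tz": 2, "twist": 0, "claw": 0}, {"tx": 0, "ty": 0, "tz": 3, "twist": 0, "claw": 0}, {"tx": 0, "ty": 0, "tz": 4, "twist": 0, "claw": 0}, {"tx": 0, "ty": 0, "tz": 4, "twist": 0, "claw": 0}, {"tx": 0, "ty": 0, "tz": 4, "twist": 0, "claw": 0}, {"tx": 0, "ty": 0, "tz": 4, "twist": 0, "claw": 0}, {"tx": 0, "ty": 0, "tz": 4, "twist": 0, "claw": 0}, {"tx": 0, "ty": 0, "tz": 4, "twist": 0, "claw": 0}, {"tx": 0, "ty": 0, "tz": 4, "twist": 0, "claw": 0}, {"tx": 0, "ty": 0, "tz": 4, "twist": 0, "claw": 0}, {"tx": 0, "ty": 0, "tz": 4, "twist": 0, "claw": 0}])

```text
time_s: 6.98
position: [0.5801, -0.135, 0.0592]
orientation: [-0.377, -3.119, 0.0]
contact_force: [-0.1, 2.4, 2.0]
grip_width: 0.002
grip_force: 1.3
```

```bash
cat > cells.py <<'E'
# dispenser-frame location of bright cell pixels, top and scene views, plus force
from station import readout, optics
from h import *
yaw=-.2735; ex=np.array([np.cos(yaw),np.sin(yaw)]); ey=np.array([-ex[1],ex[0]]); O=np.array([.5795,-.135])+.026*ex-.130*ey
for n,z in (("scene",.03),("top",.03)):
    i=optics.get_image(n); im=i["color"].astype(int)
    m=((im.min(2)>135)).astype(np.uint8)
    pts=np.argwhere(m)[:,::-1]; w=[]
    for uv in pts:
        p=onplane(i,uv,z)[:2]-O; q=np.array([p@ex,p@ey])
        if -.1<q[0]<.05 and abs(q[1])<.024: w.append(q)
    w=np.array(w).reshape(-1,2); print(n,len(w),np.histogram(w[:,0]*1000,bins=range(-100,51,10))[0])
s=readout.observe(); print(s["contact_force"].round(2) if hasattr(s["contact_force"],"round") else s["contact_force"],s["position"],s["time_s"])
E
python3 cells.py; python3 look.py pics/p5.png
```

```text
scene 384 [ 0  0  0  0 29 16  0 24 85 76 85 69  0  0  0]
top 168 [ 0  0  0  0  0  0  0  0 41 40 13 39 35  0  0]
[0.37 2.16 2.97] [ 0.58008341 -0.13505062  0.05920756] 7.0833
[-2.14973649  1.87346912  3.01341605] [ 0.58007    -0.13504849  0.05920007] 7.1333
```

View pics/p5.png

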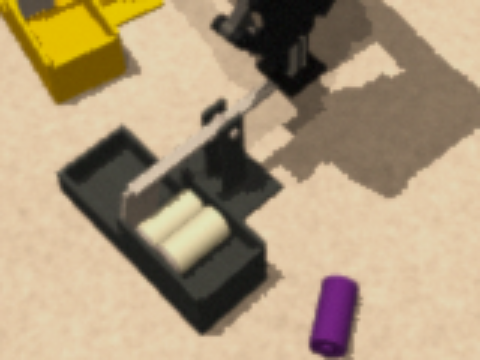

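The gate has only begun to rise and the force is still below 5 N. I continue down in small steps.

Call:
jog_arm(motion=[{"tx": 0, "ty": 0, "tz": 1, "twist": 0, "claw": 0}, {"tx": 0, "ty": 0, "tz": 2, "twist": 0, "claw": 0}, {"tx": 0, "ty": 0, "tz": 3, "twist": 0, "claw": 0}, {"tx": 0, "ty": 0, "tz": 4, "twist": 0, "claw": 0}, {"tx": 0, "ty": 0, "tz": 5, "twist": 0, "claw": 0}, {"tx": 0, "ty": 0, "tz": 5, "twist": 0, "claw": 0}, {"tx": 0, "ty": 0, "tz": 5, "twist": 0, "claw": 0}, {"tx": 0, "ty": 0, "tz": 5, "twist": 0, "claw": 0}, {"tx": 0, "ty": 0, "tz": 5, "twist": 0, "claw": 0}, {"tx": 0, "ty": 0, "tz": 5, "twist": 0, "claw": 0}, {"tx": 0, "ty": 0, "tz": 5, "twist": 0, "claw": 0}, {"tx": 0, "ty": 0, "tz": 5, "twist": 0, "claw": 0}])

```text
time_s: 8.13
position: [0.5802, -0.135, 0.0542]
orientation: [0.377, 3.119, 0.0]
contact_force: [0.3, 3.1, 3.1]
grip_width: -0.004
grip_force: 1.7
```

```bash
python3 cells.py; python3 look.py pics/p6.png
```

```text
scene 365 [ 0  0  0  0 39  2  0 18 85 79 85 57  0  0  0]
top 157 [ 0  0  0  0  0  0  0  0 36 40 13 39 29  0  0]
[1.38 2.73 2.23] [ 0.58018295 -0.13502066  0.054264  ] 8.2333
[0.52429484 2.90123912 2.72096673] [ 0.58014391 -0.13503262  0.05422402] 8.2833
```

Run:
```python
from station import optics
import cv2,numpy as np
a=optics.get_image("scene")["color"][215:305,240:360,::-1]; b=optics.get_image("wrist")["color"][120:400,120:493,::-1]
cv2.imwrite("pics/p7.png",np.hstack([cv2.resize(a,(400,300),interpolation=cv2.INTER_CUBIC),cv2.resize(b,(400,300))]))
```

```text
(no output)
```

View pics/p7.png

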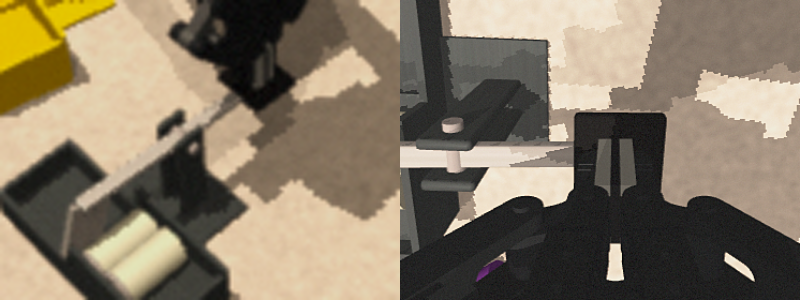

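The fingertips are centred on top of the paddle. The lever tip has risen about 25 mm, roughly 0.28 rad, and 0.35 is needed. I continue down.

Call:
jog_arm(motion=[{"tx": 0, "ty": 0, "tz": 1, "twist": 0, "claw": 0}, {"tx": 0, "ty": 0, "tz": 2, "twist": 0, "claw": 0}, {"tx": 0, "ty": 0, "tz": 3, "twist": 0, "claw": 0}, {"tx": 0, "ty": 0, "tz": 4, "twist": 0, "claw": 0}, {"tx": 0, "ty": 0, "tz": 5, "twist": 0, "claw": 0}, {"tx": 0, "ty": 0, "tz": 5, "twist": 0, "claw": 0}, {"tx": 0, "ty": 0, "tz": 5, "twist": 0, "claw": 0}, {"tx": 0, "ty": 0, "tz": 5, "twist": 0, "claw": 0}, {"tx": 0, "ty": 0, "tz": 5, "twist": 0, "claw": 0}, {"tx": 0, "ty": 0, "tz": 5, "twist": 0, "claw": 0}, {"tx": 0, "ty": 0, "tz": 5, "twist": 0, "claw": 0}, {"tx": 0, "ty": 0, "tz": 5, "twist": 0, "claw": 0}])

```text
time_s: 9.38
position: [0.5801, -0.1351, 0.0493]
orientation: [0.377, 3.119, -0.0]
contact_force: [0.3, 3.1, 4.1]
grip_width: 0.0
grip_force: 2.2
```

```bash
python3 cells.py
```

```text
scene 264 [25 79 49 63 46  2  0  0  0  0  0  0  0  0  0]
top 208 [33 45 16 42 33  0  0  0 30  9  0  0  0  0  0]
[0.11 2.21 3.73] [ 0.58013923 -0.13506959  0.04926961] 9.4833
```

Both cells are now in the tray (bright pixels between x -100 and -50 mm, the chute empty). I let go by rising straight up.

Call:
jog_arm(motion=[{"tx": 0, "ty": 0, "tz": -5, "twist": 0, "claw": 0}, {"tx": 0, "ty": 0, "tz": -11, "twist": 0, "claw": 0}, {"tx": 0, "ty": 0, "tz": -17, "twist": 0, "claw": 0}, {"tx": 0, "ty": 0, "tz": -23, "twist": 0, "claw": 0}, {"tx": 0, "ty": 0, "tz": -29, "twist": 0, "claw": 0}, {"tx": 0, "ty": 0, "tz": -35, "twist": 0, "claw": 0}, {"tx": 0, "ty": 0, "tz": -42, "twist": 0, "claw": 0}, {"tx": 0, "ty": 0, "tz": -50, "twist": 0, "claw": 0}, {"tx": 0, "ty": 0, "tz": -65, "twist": 0, "claw": 0}, {"tx": 0, "ty": 0, "tz": -90, "twist": 0, "claw": 0}, {"tx": 0, "ty": 0, "tz": -120, "twist": 0, "claw": 0}, {"tx": 0, "ty": 0, "tz": -150, "twist": 0, "claw": 0}, {"tx": 0, "ty": 0, "tz": -150, "twist": 0, "claw": 0}, {"tx": 0, "ty": 0, "tz": -150, "twist": 0, "claw": 0}, {"tx": 0, "ty": 0, "tz": -150, "twist": 0, "claw": 0}, {"tx": 0, "ty": 0, "tz": -150, "twist": 0, "claw": 0}, {"tx": 0, "ty": 0, "tz": -150, "twist": 0, "claw": 0}, {"tx": 0, "ty": 0, "tz": -150, "twist": 0, "claw": 0}])

```text
time_s: 10.98
position: [0.5793, -0.1348, 0.1976]
orientation: [-0.377, -3.116, -0.001]
contact_force: [0.7, 0.2, 0.4]
grip_width: 0.003
grip_force: 0.0
```

```bash
python3 cells.py; python3 look.py pics/p8.png
```

```text
scene 359 [25 79 45 59 79 64  8  0  0  0  0  0  0  0  0]
top 214 [33 45 17 42 34  0  0  6 37  0  0  0  0  0  0]
[-0.16  0.87 -0.2 ] [ 0.57966845 -0.13486153  0.1981759 ] 11.0833
[ 0.10302269 -0.47477391 -0.55247241] [ 0.57981731 -0.13491017  0.19847401] 11.1333
```

View pics/p8.png

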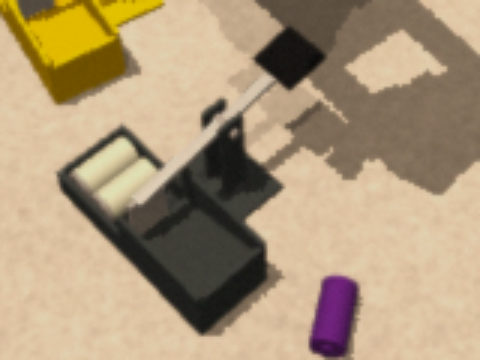

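Both cells lie in the tray at crop positions (105,163) and (130,188), the paddle is up, the gate is shut and the arm is clear.

```bash
python3 -c "
from station import order
print(order.finish_job())"
```

```text
the job is handed in; nothing more can be done
None
```

I pressed the thick-battery dispenser's lever until both thick batteries rolled into its tray, then released it so the gate shut, and handed the job in at about 11 s; no verdict came back.

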